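Swing the work clamp over the jade slab with its T-key

ROBOT

A 6-joint arm with a two-finger parallel gripper is mounted at the origin on the work surface. World frame = base frame: x ahead of the robot, y to its left, z up, the work surface at z = 0. Lengths are in m, angles in rad, forces in N, time in s.
With the tool pointing down it reaches from about 0.35 to 0.975 m from the base axis. Payload 4.9 kg.
Tool frame: the origin (TCP) lies at the very end of the fingers, on their centre line; the grasp point (between the pads) lies 19 mm behind it; z points along the fingers, y is the line along which they close (so a half turn about z gives the same grasp; the last joint's range is limited). The gripper opens to 85 mm and grips with 20 to 120 N. Pads are 22 mm wide; open, the fingers measure 114 mm over their backs; the gripper's body (76 mm by 85 mm) begins 54 mm behind the grasp point. The pads swing forward as they close: fully open they stand 13 mm farther back than shut.
Start: joints at [-1.381, 0.053, 1.613, -0, 1.476, -0.119], TCP at [0.19, -0.595, 0.231] pointing down, gripper open.
Joint ranges: [-3.01, 3.01], [-1.01, 2.22], [0.06, 2.58], [-1.02, 4.17], [0.09, 2.62], [-3.14, 3.14]. Speed limits (rad/s): [2.57, 2.57, 3.14, 3.14, 3.14, 3.14].

INTERFACE

Orientations are given as a rotation vector (axis times angle).
In Python, from workcell import ctrl gives the robot as it stands.
- The arm moves only by the shell command python3 -m jog 'ROWS'. ROWS is JSON, a list of rows, each an object of numbers: "dx", "dy", "dz": the shift along the tool's x, y, z in cm; "roll": the turn about the tool's z in units of 5 degrees (1.0 is 5 degrees); "gripper": the opening, from -1 (shut) to 1 (fully open). A call has exactly 8 rows; each row shifts and turns the commanded pose from where the row before left it, along the tool's axes as they then stand; what a row does not reach is not made up. A row lasts 1/8 s, in which the tool goes at most 62.5 mm and 10.7 degrees, less where a joint would pass 70% of its speed; a pose out of reach is approached as far as the arm can. A call with a gripper value outside its range is refused whole. The fingers move at their own pace and stop on an object; the grip force is fixed at half the most. Time passes only in rows, so rows that do not move let the fingers close, or fill a call up. It gives the time, the measured TCP pose, the force, the opening and the grip force at its end, in the units of the state.
- ctrl.state(): the state, without advancing time (a new reading comes with each control period).
- ctrl.snapshot(name): name is "side" or "top"; returns (picture, depth): 420x560x3 uint8, blue, green, red; 420x560 float32, m along the optical axis (not along the pixel's ray), 0 where there is no reading.
- ctrl.calibration(name): a dict with "K" (3x3 intrinsics, pixels), "pose" (4x4, takes a point from camera to world coordinates). Camera axes: x right, y down, z forward; pixel columns grow to the right and rows downward; lengths in m; the calibration is good to about 2 mm. A picture is of the moment at which its call begins. calibration takes no time and is no camera call.
- ctrl.finish_job(): hands the job in; it is judged then, once.
Trained networks look in the newest picture that a camera, given by its name, has taken for a name from the list of things; names that differ only in an ending like _2 or _b are one class to them, and where a whole thing is asked for, a point or a joint stands for the part that bears it (a point fixed in the world has none). Each returns a list of dicts, best first, with "confidence" (0 to 1); they miss things now and then, are a little off and sometimes report something else, mostly with a low value. They report only what shows in the picture. A call takes as long as a camera call. They do not tell look-alikes from the thing itself.
- ctrl.trace(camera, label): "region" (420x560 bool, what is visible of it) and "at" ([row, column] as shares, 0 to 1, of the picture: columns of its width, rows of its height, amid what is visible of it).
- ctrl.pinpoint(camera, label): "at" ([row, column] as shares, 0 to 1, of the picture: columns of its width, rows of its height: a listed point, or the origin of a listed thing).
The state is a dict: "clock": time; "joint_pos": joint angles; "joint_velocities": joint speeds; "tau": joint torques, N m; "tool_pos": TCP position; "orientation": TCP orientation; "wrist_force": force on the tool from outside, world axes, zero at the start; "wrist_torque": the same for the moment, N m; "width": finger opening in m; "gripper_force": force on a finger pad.
Only numpy, scipy, OpenCV 4.12 (cv2) and the standard library are available. Lean on these libraries where they do the work, as an engineer would, in place of code of your own. Each camera call takes 0.05 s, during which the arm holds its last target. There are 200 camera calls.

TASK

Take the T-handled key out of the rack, push its blade fully home in the slot of the clamp's knob, and turn it clockwise (seen from above) until the clamp finger lies squarely over the stone slab. Leave the key standing in the knob and do not disturb the ball-handled key in the rack.

Things in the scene. Friction and masses are not known exactly. Their poses are not given: they have to be found in the camera images.
- tkey_grip (a point): Grip centre of the loose steel T-key (0.25 kg), upright in a wooden rack (85x190x45 mm), either of two slots 100 mm apart. Grip: dark bar 70 (x) x 14 (y) x 20 mm high, z up. 46 mm below: underside of its 48 mm round collar, which rests on the rack's top, or on the knob's face when fully home. Below that a flat blade 34 (x) x 10 mm, 26 mm long, tapered to 26 x 5. A half turn of it is the same.
- recess (a point): Centre of the slot's mouth in the face of the captive steel knob (84 mm wide, face 66 mm above the table) of a fixed green clamp. Slot 46 (x) x 18 (y), 30 mm deep, edges bevelled 4 mm; z up, the turning axis. x points along the clamp finger (24 mm wide, out to 132 mm, top 52 mm above the table). Turns with the knob. The blade has 14 degrees of play either way: turn it that much farther.
- cam (a joint): Angle of knob and finger, rad, growing clockwise seen from above. Starts at 0 to 0.2, finger clear of the slab; at 1.0 the finger lies squarely over the pale green stone slab (70 x 60 mm, on the same base, centre 105 mm from the knob's axis); hard stop at 1.3. Light friction (0.08 N m); stays where left.
- ballkey: The other key in the rack, to be left alone: same collar, but a black ball handle 36 mm across and a round pin. Origin: centre of the collar's underside, on the rack's top; ball centre 46 mm above it.
Mind the look-alikes: they are no part of the job. Leave any blue or purple look-alike of the part that bears tkey_grip alone.

How it is judged:
On the way, in this order (a step that is already met when the one before it is completed fails the run):
1. the T-key is fully home in the knob's slot, the finger not yet over the slab (z of tkey_grip in the frame of recess between 0.035 and 0.053 m and horizontal distance between tkey_grip and recess below 0.015 m and angle between tkey_grip's own z axis and vertical below 0.2 rad and angle between the x axis of tkey_grip and the x axis of recess, either way round below 0.4 rad and value of joint cam below 0.5 rad), for 0.2 s.
2. the finger is turned over the slab with the key still in the slot (value of joint cam above 0.6 rad and horizontal distance between tkey_grip and recess below 0.02 m and z of tkey_grip in the frame of recess below 0.058 m), for 0.2 s.
At the end, for the whole second after the job is handed in: The knob is turned to more than 0.6 rad (finger over the slab), the T-key stands released in the slot, fully home within 7 mm, within 15 mm of the knob's axis and upright within 0.2 rad, and the ball-handled key is within 30 mm of where it began (value of joint cam above 0.6 rad and z of tkey_grip in the frame of recess between 0.035 and 0.053 m and horizontal distance between tkey_grip and recess below 0.015 m and angle between tkey_grip's own z axis and vertical below 0.2 rad and distance of ballkey from where it was at the start of the episode below 0.03 m); the robot touches nothing.
It fails at once if the ball-handled key is lifted or knocked more than 30 mm from its place (distance of ballkey from where it was at the start of the episode above 0.03 m).
It also fails if it takes over 42 s, if anything falls off the work surface, if the arm or the gripper's body presses on something with over 40 N, if the wrist force passes 120 N, or if a joint passes its speed limit or range.

## Working session

There is one attempt and no reset: what is moved stays moved. The work goes in short steps, Python scripts to look and compute and a shell command to move; the robot and the scene stay as the last step left them, time stands still between calls to the robot, and variables do not carry over. Pictures are saved under pics/ and viewed, at most 10 in all, crops included, and the job is handed in when it is done.

```bash
mkdir -p pics; cat > h.py <<'E'
import numpy as np, cv2
from workcell import ctrl
from scipy.spatial.transform import Rotation as R
def ray(cam,rc,C=None):
    C=C or ctrl.calibration(cam); K=np.array(C["K"]);P=np.array(C["pose"])
    u,v=rc[1]*560,rc[0]*420
    d=P[:3,:3]@np.linalg.solve(K,[u,v,1]); return P[:3,3],d
def at_z(cam,rc,z):
    o,d=ray(cam,rc); return o+d*(z-o[2])/d[2]
def at_depth(cam,rc,dep):
    o,d=ray(cam,rc); z=dep[int(rc[0]*420),int(rc[1]*560)]; return o+d*z
def tri(r1,r2):
    (o,d),(p,e)=r1,r2; d=d/np.linalg.norm(d);e=e/np.linalg.norm(e)
    A=np.stack([d,-e],1); s=np.linalg.lstsq(A,p-o,rcond=None)[0]
    a,b=o+s[0]*d,p+s[1]*e; return (a+b)/2,np.linalg.norm(a-b)
E
python3 - <<'E'
from h import *
np.set_printoptions(precision=4,suppress=True)
s=ctrl.state();print(s["clock"],s["tool_pos"],s["orientation"])
im=[]
for c in("side","top"):
    p,d=ctrl.snapshot(c);im.append(p);np.save(c+"_d.npy",d)
    print(c,ctrl.calibration(c)["pose"])
    for l in("tkey_grip","recess","ballkey"):
        for r in ctrl.pinpoint(c,l): print(c,l,round(r["confidence"],2),np.array(r["at"])*[420,560],at_depth(c,r["at"],d))
cv2.imwrite("pics/a.png",im[0]);cv2.imwrite("pics/b.png",im[1])
E
```

```text
0.0 [ 0.1898 -0.5948  0.2301] [-3.1021 -0.4828  0.0001]
side [[-0.8749 -0.277   0.3971  0.1143]
 [-0.4841  0.5206 -0.7033  0.7018]
 [-0.0119 -0.8076 -0.5896  0.6153]
 [ 0.      0.      0.      1.    ]]
side tkey_grip 0.96 [252.798 247.296] [0.4508 0.233  0.0989]
side tkey_grip 0.64 [231.42  190.008] [0.6037 0.2135 0.0768]
side tkey_grip 0.63 [270.102 325.304] [0.3151 0.1843 0.0758]
side tkey_grip 0.6 [301.812 189.784] [0.4824 0.3639 0.0797]
side recess 0.6 [154.182 297.416] [ 0.5768 -0.2161  0.0544]
side ballkey 0.72 [239.988 259.504] [0.4808 0.1444 0.0513]
top [[ 0.0146 -0.9916  0.1284  0.3851]
 [-0.9998 -0.0129  0.0142  0.0663]
 [-0.0124 -0.1286 -0.9916  0.7622]
 [ 0.      0.      0.      1.    ]]
top tkey_grip 0.97 [295.596 217.784] [0.3256 0.1818 0.0814]
top tkey_grip 0.81 [206.304 125.328] [0.482  0.3556 0.0817]
top tkey_grip 0.65 [220.5   192.976] [0.4556 0.2265 0.1012]
top tkey_grip 0.64 [139.02  209.776] [0.6097 0.2065 0.0826]
top recess 0.88 [165.312 425.208] [ 0.5772 -0.2072  0.0335]
top recess 0.55 [220.29  192.528] [0.456  0.2273 0.1013]
top ballkey 0.74 [206.682 248.024] [0.4804 0.13   0.1077]
```

View pics/a.png

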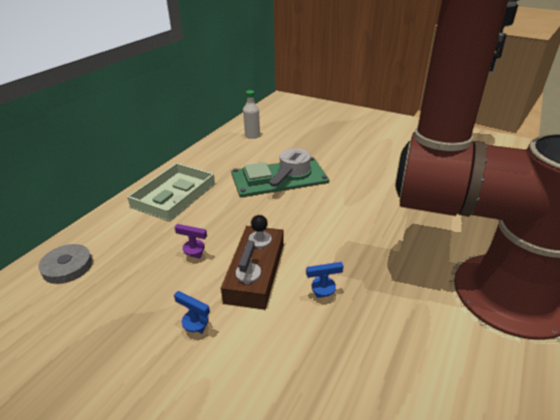

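View pics/b.png

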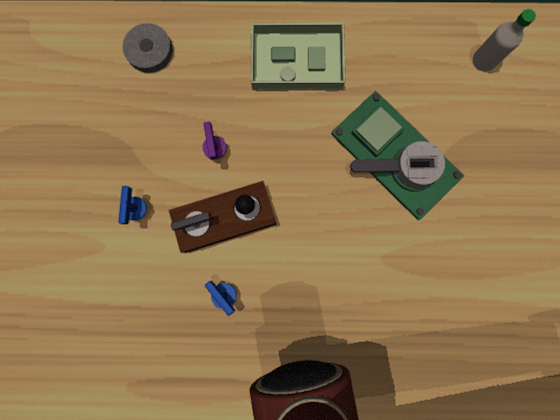

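Candidates for tkey_grip in the top view are the dark bar in the rack (191,221), purple (213,140), blue (130,205) and blue (220,298). Only the rack one fits: dark bar, steel collar, standing in the wooden rack. The knob slot is at (423,163), the finger points left to (355,167), and the slab is at (378,130). Next I'll confirm with one crop and measure the axes.

```bash
python3 - <<'E'
from h import *
np.set_printoptions(precision=4,suppress=True)
p=cv2.imread("pics/b.png");a=p[170:260,160:285];b=p[85:225,325:470]
f=lambda x:cv2.resize(x,(400,400*x.shape[0]//x.shape[1]),interpolation=cv2.INTER_CUBIC)
a,b=f(a),f(b);h=max(len(a),len(b));o=np.zeros((h,800,3),np.uint8);o[:len(a),:400]=a;o[:len(b),400:]=b
cv2.imwrite("pics/c.png",o)
q=lambda u,v:[v/420,u/560]
T=ray("top",q(192.9,220.5))
for n,t,s in(("grip",q(193,220.5),q(247.3,252.8)),("recess",q(425.2,165.3),q(297.4,154.2))):
    print(n,tri(ray("top",t),ray("side",s)))
C=ctrl.calibration("top");K=np.array(C["K"]);P=np.array(C["pose"]);D=np.load("top_d.npy")
v,u=np.mgrid[:420,:560];r=np.stack([u+.5,v+.5,np.ones_like(u)],-1)@np.linalg.inv(K).T
W=(r*D[...,None])@P[:3,:3].T+P[:3,3]
def an(m,n):
    X=W[m];c,sz,al=cv2.minAreaRect((X[:,:2]*1000).astype(np.float32));B=cv2.boxPoints((c,sz,al))
    e=B[1]-B[0],B[2]-B[1];e=max(e,key=np.linalg.norm)
    print(n,len(X),"c",c,"size",sz,"ang",np.degrees(np.arctan2(e[1],e[0]))%180,"z",np.percentile(X[:,2],[5,50,95]))
z=W[...,2];xy=W[...,:2]
near=lambda c,r:np.linalg.norm(xy-c,axis=-1)<r
an(near([.456,.227],.05)&(z>.085)&(D>0),"bar")
an(near([.47,.18],.13)&(z>.035)&(z<.047)&(u>165)&(u<280)&(v>178)&(v<255),"rack")
k=near([.575,-.207],.055)&(z>.055)&(D>0);an(k,"knob")
c=W[k][:,:2].mean(0)
an(near(c,.03)&(z<.058)&(D>0),"slot")
an(near([.575,-.12],.075)&(z>.04)&(z<.06)&~near(c,.047),"finger")
g=cv2.cvtColor(p,cv2.COLOR_BGR2GRAY)
an(near([.575,-.207],.03)&(g<60)&(z<.08)&(D>0),"slotdark")
E
```

```text
grip (array([0.4556, 0.228 , 0.0931]), np.float64(0.0020137277376573543))
recess (array([ 0.5674, -0.195 ,  0.067 ]), np.float64(0.0021501842844631664))
bar 366 c (453.8232421875, 230.69671630859375) size (15.222615242004395, 69.21306610107422) ang 108.284454 z [0.0884 0.0999 0.1021]
rack 3251 c (469.81353759765625, 183.94692993164062) size (85.55313110351562, 190.14808654785156) ang 108.416695 z [0.042  0.0443 0.0461]
knob 1345 c (572.71337890625, -192.6330108642578) size (82.74244689941406, 80.58301544189453) ang 3.5836477 z [0.0605 0.0647 0.0669]
slot 209 c (574.77490234375, -193.7759246826172) size (16.90358543395996, 45.23701095581055) ang 91.25415 z [0.035  0.0384 0.0561]
finger 729 c (603.5470581054688, -105.30976867675781) size (86.67121887207031, 94.35106658935547) ang 176.5787 z [0.0402 0.0507 0.0532]
slotdark 189 c (576.3663940429688, -197.10601806640625) size (13.867561340332031, 38.42832946777344) ang 91.25411 z [0.0349 0.0383 0.0563]
```

View pics/c.png

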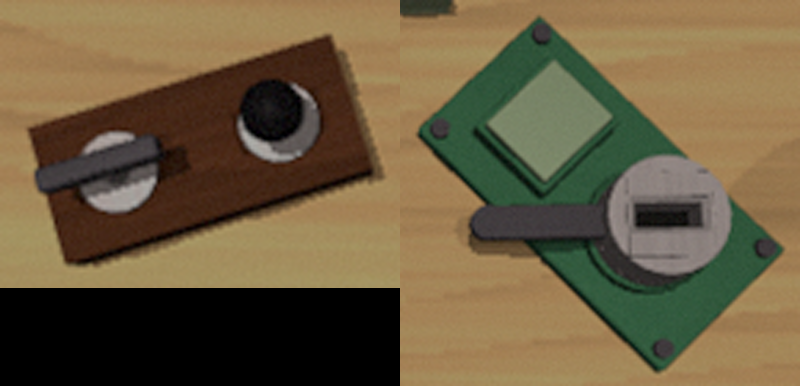

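Crop confirmed. The left panel shows the steel T-key with a dark bar at about (191,221), with the ball key beside it at (247,205). The right panel shows the knob slot at about (423,163), with the finger to its left. Grip is about (0.454, 0.231, 0.091) with its axis at 108.3°. The slot is about (0.573, -0.193, 0.066) with its axis at about 91.3°. I'll move above the key.

```bash
python3 -m jog '[{"dx":4.26,"dy":-3.83},{"dx":4.26,"dy":-3.83},{"dx":4.26,"dy":-3.83},{"dx":4.26,"dy":-3.83},{"dx":4.26,"dy":-3.83},{"dx":4.26,"dy":-3.83},{"dx":4.26,"dy":-3.83},{"dx":4.26,"dy":-3.83}]'
python3 -m jog '[{"dx":4.26,"dy":-3.83},{"dx":1.71,"dy":-5.17},{"dx":1.71,"dy":-5.17},{"dx":1.71,"dy":-5.17},{"dx":1.71,"dy":-5.17},{"dx":1.71,"dy":-5.17},{"dx":1.71,"dy":-5.17},{"dx":1.71,"dy":-5.17}]'
python3 -m jog '[{"roll":-2,"gripper":1},{"roll":-2},{"roll":-2},{"roll":-2},{"roll":-2},{"roll":-2},{"roll":-2},{"roll":-2}]'
cat >> h.py <<'E'
def rel(x,y,z,ang):
    s=ctrl.state();M=R.from_rotvec(s["orientation"]).as_matrix();p=np.array(s["tool_pos"])
    yaw=np.degrees(np.arctan2(M[1,0],M[0,0]));e=(yaw-ang+90)%180-90
    print("t",s["clock"],"p",p.round(4),"yaw",yaw.round(2),"tilt",np.degrees(np.arccos(-M[2,2])).round(2),"F",np.round(s["wrist_force"],1),"w",s["width"],"d cm",(M.T@(np.array([x,y,z])-p)*100).round(2),"roll",(e/5).round(3))
E
python3 -c "
from h import *
rel(.454,.231,.074,108.3)"
```

```text
t 0.4 p [ 0.1899 -0.5953  0.2311] yaw 17.69 tilt 0.01 F [-0.3  0.1  0.4] w 0.08512210718602899 d cm [ 50.27 -70.7   15.73] roll 17.878validation failed for argument at $[0]...
validation failed for argument at $[0]...
validation failed for argument at $[0]...
```

```bash
python3 -m jog '[{"dx":4.26,"dy":-3.83,"dz":0,"roll":0,"gripper":1},{"dx":4.26,"dy":-3.83,"dz":0,"roll":0,"gripper":1},{"dx":4.26,"dy":-3.83,"dz":0,"roll":0,"gripper":1},{"dx":4.26,"dy":-3.83,"dz":0,"roll":0,"gripper":1},{"dx":4.26,"dy":-3.83,"dz":0,"roll":0,"gripper":1},{"dx":4.26,"dy":-3.83,"dz":0,"roll":0,"gripper":1},{"dx":4.26,"dy":-3.83,"dz":0,"roll":0,"gripper":1},{"dx":4.26,"dy":-3.83,"dz":0,"roll":0,"gripper":1}]'
python3 -c "
from h import *
rel(.454,.231,.074,108.3)"
```

```text
clock: 1.4
tool_pos: [0.4222, -0.1983, 0.2317]
orientation: [3.103, 0.483, 0.001]
wrist_force: [0.8, 0.3, -0.2]
width: 0.0855
gripper_force: 0.0
t 1.4 p [ 0.4222 -0.1983  0.2317] yaw 17.68 tilt 0.07 F [ 0.8  0.3 -0.2] w 0.08552701079400174 d cm [ 16.05 -39.95  15.74] roll 17.876
```

```bash
python3 -m jog '[{"dx":2,"dy":-5,"dz":0,"roll":0,"gripper":1},{"dx":2,"dy":-5,"dz":0,"roll":0,"gripper":1},{"dx":2,"dy":-5,"dz":0,"roll":0,"gripper":1},{"dx":2,"dy":-5,"dz":0,"roll":0,"gripper":1},{"dx":2,"dy":-5,"dz":0,"roll":0,"gripper":1},{"dx":2,"dy":-5,"dz":0,"roll":0,"gripper":1},{"dx":2,"dy":-5,"dz":0,"roll":0,"gripper":1},{"dx":2,"dy":-5,"dz":0,"roll":0,"gripper":1}]' >/dev/null
python3 -m jog '[{"dx":0,"dy":0,"dz":0.5,"roll":-2,"gripper":1},{"dx":0,"dy":0,"dz":0.5,"roll":-2,"gripper":1},{"dx":0,"dy":0,"dz":0.5,"roll":-2,"gripper":1},{"dx":0,"dy":0,"dz":0.5,"roll":-2,"gripper":1},{"dx":0,"dy":0,"dz":0.5,"roll":-2,"gripper":1},{"dx":0,"dy":0,"dz":0.5,"roll":-2,"gripper":1},{"dx":0,"dy":0,"dz":0.5,"roll":-2,"gripper":1},{"dx":0,"dy":0,"dz":0.5,"roll":-2,"gripper":1}]' >/dev/null
python3 -c "
from h import *
rel(.454,.231,.074,108.3)"
```

```text
t 3.4 p [0.4524 0.2298 0.1913] yaw 98.02 tilt 0.01 F [0.2 0.2 0.7] w 0.08509219298663341 d cm [ 0.1   0.17 11.73] roll -2.056
```

```bash
python3 -m jog '[{"dx":0.1,"dy":0.17,"dz":1.5,"roll":-1.03,"gripper":1},{"dx":0,"dy":0,"dz":2,"roll":-1.03,"gripper":1},{"dx":0,"dy":0,"dz":2,"roll":0,"gripper":1},{"dx":0,"dy":0,"dz":2,"roll":0,"gripper":1},{"dx":0,"dy":0,"dz":1.5,"roll":0,"gripper":1},{"dx":0,"dy":0,"dz":1.5,"roll":0,"gripper":1},{"dx":0,"dy":0,"dz":1.2,"roll":0,"gripper":1},{"dx":0,"dy":0,"dz":0,"roll":0,"gripper":1}]' >/dev/null
python3 -c "
from h import *
rel(.454,.231,.074,108.3)"
python3 -m jog '[{"dx":0,"dy":0,"dz":0,"roll":0,"gripper":-1},{"dx":0,"dy":0,"dz":0,"roll":0,"gripper":-1},{"dx":0,"dy":0,"dz":0,"roll":0,"gripper":-1},{"dx":0,"dy":0,"dz":0,"roll":0,"gripper":-1},{"dx":0,"dy":0,"dz":0,"roll":0,"gripper":-1},{"dx":0,"dy":0,"dz":0,"roll":0,"gripper":-1},{"dx":0,"dy":0,"dz":0,"roll":0,"gripper":-1},{"dx":0,"dy":0,"dz":0,"roll":0,"gripper":-1}]'
```

```text
t 4.4 p [0.4532 0.2308 0.0731] yaw 107.98 tilt 0.12 F [-0.1  0.6 -0.5] w 0.08532151777167288 d cm [-0.    0.08 -0.09] roll -0.063
clock: 5.4
tool_pos: [0.4545, 0.2312, 0.0749]
orientation: [1.846, 2.541, 0.002]
wrist_force: [2.6, 0.3, 2.9]
width: 0.0131
gripper_force: 59.0
```

```bash
python3 -m jog '[{"dx":0,"dy":0,"dz":-1,"roll":0,"gripper":-1},{"dx":0,"dy":0,"dz":-1.5,"roll":0,"gripper":-1},{"dx":0,"dy":0,"dz":-2,"roll":0,"gripper":-1},{"dx":0,"dy":0,"dz":-2,"roll":0,"gripper":-1},{"dx":0,"dy":0,"dz":-2,"roll":0,"gripper":-1},{"dx":0,"dy":0,"dz":-2,"roll":0,"gripper":-1},{"dx":0,"dy":0,"dz":-2,"roll":0,"gripper":-1},{"dx":0,"dy":0,"dz":-1.5,"roll":0,"gripper":-1}]' 
python3 -m jog '[{"dx":-2,"dy":0,"dz":0,"roll":0.5,"gripper":-1},{"dx":-4,"dy":0,"dz":0,"roll":0.5,"gripper":-1},{"dx":-5,"dy":0,"dz":0,"roll":0.5,"gripper":-1},{"dx":-5,"dy":0,"dz":0,"roll":0.5,"gripper":-1},{"dx":-5,"dy":0,"dz":0,"roll":0.5,"gripper":-1},{"dx":-5,"dy":0,"dz":0,"roll":0.5,"gripper":-1},{"dx":-5,"dy":0,"dz":0,"roll":0.4,"gripper":-1},{"dx":-4,"dy":0,"dz":0,"roll":0,"gripper":-1}]' >/dev/null
python3 -c "
from h import *
rel(.573,-.193,.18,91.3)
ctrl.snapshot('top')
"
```

```text
clock: 6.4
tool_pos: [0.4542, 0.2311, 0.216]
orientation: [1.846, 2.541, 0.001]
wrist_force: [-0.2, 0.0, -2.9]
width: 0.0131
gripper_force: 58.7
t 7.4 p [ 0.506  -0.1156  0.2146] yaw 90.92 tilt 0.01 F [ 0.3  0.4 -2.1] w 0.013050439304348089 d cm [-7.85  6.58  3.45] roll -0.076
```

```bash
python3 -m jog '[{"dx":-1.5,"dy":1.3,"dz":0.5,"roll":-0.08,"gripper":-1},{"dx":-2,"dy":1.6,"dz":1,"roll":0,"gripper":-1},{"dx":-2,"dy":1.6,"dz":1,"roll":0,"gripper":-1},{"dx":-1.5,"dy":1.4,"dz":1,"roll":0,"gripper":-1},{"dx":-0.85,"dy":0.68,"dz":1,"roll":0,"gripper":-1},{"dx":0,"dy":0,"dz":0.5,"roll":0,"gripper":-1},{"dx":0,"dy":0,"dz":0,"roll":0,"gripper":-1},{"dx":0,"dy":0,"dz":0,"roll":0,"gripper":-1}]' >/dev/null
python3 - <<'E'
from h import *
rel(.573,-.193,.165,91.3)
p,d=ctrl.snapshot("side")
q,e=ctrl.snapshot("top")
for c,D in(("side",d),("top",e)):
  for l in("tkey_grip","recess"):
    for r in ctrl.pinpoint(c,l):
        if l=="recess" or r["confidence"]>.3: print(c,l,round(r["confidence"],2),np.array(r["at"])*[420,560],at_z(c,r["at"],.066 if l=="recess" else .1815).round(4))
a=cv2.resize(p[75:215,210:350],(400,400),interpolation=cv2.INTER_CUBIC)
b=cv2.resize(q[90:230,340:480],(400,400),interpolation=cv2.INTER_CUBIC)
cv2.imwrite("pics/d.png",np.hstack([a,b]))
E
```

```text
t 8.45 p [ 0.5737 -0.1902  0.1649] yaw 91.42 tilt 0.03 F [-0.4 -0.5 -2.2] w 0.013097844590764353 d cm [-0.28 -0.08 -0.01] roll 0.024
side tkey_grip 0.97 [267.288 323.512] [0.2805 0.2816 0.1815]
side tkey_grip 0.87 [304.584 187.488] [0.4121 0.4334 0.1815]
side tkey_grip 0.87 [231.504 189.896] [0.5086 0.3087 0.1815]
side tkey_grip 0.67 [116.004 294.616] [ 0.5693 -0.1827  0.1815]
side recess 0.59 [151.914 296.184] [ 0.5761 -0.2069  0.066 ]
top tkey_grip 0.85 [295.512 217.616] [0.3345 0.1651 0.1815]
top tkey_grip 0.69 [141.792 448.   ] [ 0.5764 -0.1885  0.1815]
top tkey_grip 0.65 [206.01  126.224] [0.4683 0.3118 0.1815]
top tkey_grip 0.33 [164.514 425.712] [ 0.5395 -0.1524  0.1815]
top recess 0.61 [164.682 427.504] [ 0.5699 -0.1993  0.066 ]
```

View pics/d.png

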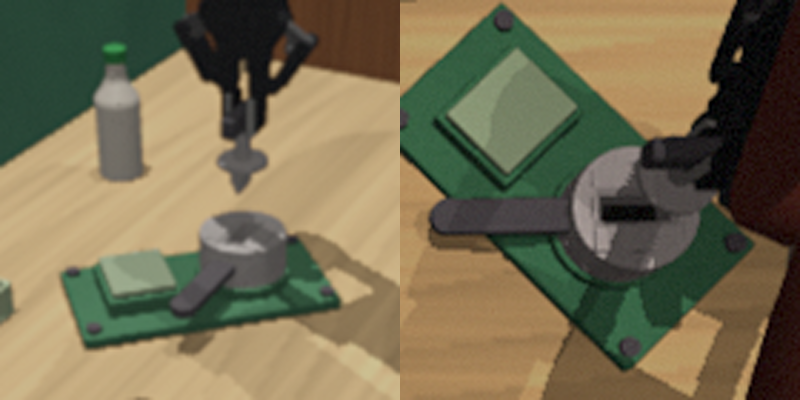

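The side panel shows the key upright with its blade tip at about (294,141), over the knob face centre at about (295,156). The top panel shows the slot running along the finger at about (424,164). I'll cross-check the knob centre.

```bash
python3 - <<'E'
from h import *
q=lambda u,v:[v/420,u/560]
print(at_z("side",q(295.4,156.2),.066),at_z("top",q(422.2,162.6),.066),tri(ray("side",q(295.4,156.2)),ray("top",q(422.2,162.6))))
print("tip",at_z("side",q(294,141.5),.109))
# depth-based knob face, both cameras, fresh
for c in("side","top"):
    p,D=ctrl.snapshot(c);C=ctrl.calibration(c);K=np.array(C["K"]);P=np.array(C["pose"])
    if c=="top": D=np.load("top_d.npy")
    v,u=np.mgrid[:420,:560];r=np.stack([u+.5,v+.5,np.ones_like(u)],-1)@np.linalg.inv(K).T
    W=(r*D[...,None])@P[:3,:3].T+P[:3,3];z=W[...,2]
    m=(np.hypot(W[...,0]-.573,W[...,1]+.193)<.06)&(z>.0625)&(z<.0695)&(D>0)
    X=W[m];print(c,m.sum(),cv2.minEnclosingCircle((X[:,:2]*1000).astype(np.float32)),[np.percentile(X[:,i],[1,99]).round(4) for i in(0,1)])
    if c=="side":
        for lo,hi in((.10,.125),(.125,.135),(.172,.192)):
            m=(np.hypot(W[...,0]-.573,W[...,1]+.193)<.045)&(z>lo)&(z<hi)&(D>0)
            X=W[m];print(lo,m.sum(),X.mean(0).round(4) if len(X) else 0,X.min(0).round(3),X.max(0).round(3))
E
```

```text
[ 0.56689567 -0.18451458  0.066     ] [ 0.57379822 -0.18956137  0.066     ] (array([ 0.57319286, -0.19221317,  0.06090667]), np.float64(0.0042416954772895275))
tip [ 0.57126195 -0.18410334  0.109     ]
side 206 ((570.2838134765625, -189.6410369873047), 41.70219421386719) [array([0.5327, 0.6092]), array([-0.2269, -0.1499])]
0.1 33 [ 0.5697 -0.181   0.1167] [ 0.565 -0.202  0.108] [ 0.576 -0.172  0.124]
0.125 22 [ 0.5659 -0.1739  0.1308] [ 0.548 -0.186  0.125] [ 0.587 -0.166  0.135]
0.172 166 [ 0.5667 -0.1763  0.1832] [ 0.55  -0.201  0.172] [ 0.591 -0.152  0.192]
top 1222 ((573.3150024414062, -191.5648956298828), 42.00263214111328) [array([0.534 , 0.6114]), array([-0.23  , -0.1523])]
```

```bash
python3 -m jog '[{"dx":-0.06,"dy":-0.15,"dz":1,"roll":0,"gripper":-1},{"dx":0,"dy":0,"dz":1,"roll":0,"gripper":-1},{"dx":0,"dy":0,"dz":1,"roll":0,"gripper":-1},{"dx":0,"dy":0,"dz":0.8,"roll":0,"gripper":-1},{"dx":0,"dy":0,"dz":0.6,"roll":0,"gripper":-1},{"dx":0,"dy":0,"dz":0.6,"roll":0,"gripper":-1},{"dx":0,"dy":0,"dz":0.4,"roll":0,"gripper":-1},{"dx":0,"dy":0,"dz":0,"roll":0,"gripper":-1}]' >/dev/null
python3 -c "
from h import *
rel(.572,-.191,.0955,91.3)"
```

```text
t 9.85 p [ 0.5721 -0.1912  0.11  ] yaw 91.39 tilt 0.03 F [-0.1  0.6 -3.1] w 0.013026400803880712 d cm [ 0.02 -0.01  1.45] roll 0.018
```

No contact with the rim and no extra force, so the blade is in the slot. I'll lower it home gently.

```bash
python3 -m jog '[{"dx":0,"dy":0,"dz":0.3,"roll":0,"gripper":-1},{"dx":0,"dy":0,"dz":0.3,"roll":0,"gripper":-1},{"dx":0,"dy":0,"dz":0.3,"roll":0,"gripper":-1},{"dx":0,"dy":0,"dz":0.2,"roll":0,"gripper":-1},{"dx":0,"dy":0,"dz":0.15,"roll":0,"gripper":-1},{"dx":0,"dy":0,"dz":0.1,"roll":0,"gripper":-1},{"dx":0,"dy":0,"dz":0,"roll":0,"gripper":-1},{"dx":0,"dy":0,"dz":0,"roll":0,"gripper":-1}]' >/dev/null
python3 -c "
from h import *
rel(.572,-.191,.0955,91.3);print(ctrl.state()['wrist_torque'])"
```

```text
t 10.85 p [ 0.5723 -0.1913  0.0969] yaw 91.39 tilt 0.01 F [-0.  -0.1 -2.8] w 0.013042894148503712 d cm [ 0.03 -0.03  0.14] roll 0.019
[-0.01213166 -0.0048122  -0.00281694]
```

```bash
python3 -m jog '[{"dx":0,"dy":0,"dz":0.1,"roll":0,"gripper":-1},{"dx":0,"dy":0,"dz":0.05,"roll":0,"gripper":-1},{"dx":0,"dy":0,"dz":0.05,"roll":0,"gripper":-1},{"dx":0,"dy":0,"dz":0.03,"roll":0,"gripper":-1},{"dx":0,"dy":0,"dz":0,"roll":0,"gripper":-1},{"dx":0,"dy":0,"dz":0,"roll":0,"gripper":-1},{"dx":0,"dy":0,"dz":0,"roll":0,"gripper":-1},{"dx":0,"dy":0,"dz":0,"roll":0,"gripper":-1}]' >/dev/null
python3 -c "
from h import *
rel(.572,-.191,.0955,91.3);print(ctrl.state()['wrist_torque'])"
```

```text
t 11.85 p [ 0.5725 -0.1914  0.0958] yaw 91.4 tilt 0.02 F [-3.   1.3  6.8] w 0.01321777719447439 d cm [ 0.04 -0.05  0.03] roll 0.019
[ 0.28668609  0.68299573 -0.03811637]
```

```bash
python3 - <<'E'
from h import *
q=lambda u,v:[v/420,u/560]
p=cv2.imread("pics/b.png");h=cv2.cvtColor(p,cv2.COLOR_BGR2HSV)
m=((p[...,1]>110)&(p[...,1].astype(int)-p[...,2]>5)).astype(np.uint8);m[:90]=0;m[165:]=0;m[:,:345]=0;m[:,410:]=0
x=cv2.findNonZero(m)[:,0];c=x.mean(0)
D=np.load("top_d.npy");w=at_depth("top",q(*c),D);print(len(x),c,w)
v=w[:2]-[.5725,-.1915];print("slab",np.linalg.norm(v),np.degrees(np.arctan2(v[1],v[0])))
E
```

```text
989 [378.77654196 127.99191102] [ 0.6493738  -0.11638007  0.0407763 ]
slab 0.10748294684614404 44.338887935561324
```

```bash
python3 -m jog '[{"dx":0,"dy":0,"dz":0,"roll":0.6,"gripper":-1},{"dx":0,"dy":0,"dz":0,"roll":0.8,"gripper":-1},{"dx":0,"dy":0,"dz":0,"roll":0.8,"gripper":-1},{"dx":0,"dy":0,"dz":0,"roll":0.8,"gripper":-1},{"dx":0,"dy":0,"dz":0,"roll":0.8,"gripper":-1},{"dx":0,"dy":0,"dz":0,"roll":0.8,"gripper":-1},{"dx":0,"dy":0,"dz":0,"roll":0.8,"gripper":-1},{"dx":0,"dy":0,"dz":0,"roll":0.6,"gripper":-1}]' >/dev/null
python3 -c "
from h import *
rel(.5725,-.1914,.0958,30.3);print(ctrl.state()['wrist_torque'])"
```

```text
t 12.85 p [ 0.5725 -0.1919  0.0959] yaw 61.31 tilt 0.07 F [-3.   0.1  5.6] w 0.013164966762443947 d cm [ 0.04 -0.03  0.01] roll 6.201
[0.08031929 0.57531791 0.07871867]
```

Torque matches the knob's friction and the side forces are small. Now the remaining 6.2 units.

```bash
python3 -m jog '[{"dx":0,"dy":0,"dz":0,"roll":0.8,"gripper":-1},{"dx":0,"dy":0,"dz":0,"roll":0.9,"gripper":-1},{"dx":0,"dy":0,"dz":0,"roll":0.9,"gripper":-1},{"dx":0,"dy":0,"dz":0,"roll":0.9,"gripper":-1},{"dx":0,"dy":0,"dz":0,"roll":0.9,"gripper":-1},{"dx":0,"dy":0,"dz":0,"roll":0.9,"gripper":-1},{"dx":0,"dy":0,"dz":0,"roll":0.9,"gripper":-1},{"dx":0,"dy":0,"dz":0,"roll":0,"gripper":-1}]' >/dev/null
python3 - <<'E'
from h import *
rel(.5725,-.1914,.0958,30.3);print(ctrl.state()['wrist_torque'])
p,d=ctrl.snapshot("side");q,e=ctrl.snapshot("top")
a=cv2.resize(p[75:215,210:350],(400,400),interpolation=cv2.INTER_CUBIC)
b=cv2.resize(q[90:230,340:480],(400,400),interpolation=cv2.INTER_CUBIC)
cv2.imwrite("pics/e.png",np.hstack([a,b]))
E
```

```text
t 13.85 p [ 0.5726 -0.1914  0.0959] yaw 30.37 tilt 0.04 F [-2.5  1.1  5.7] w 0.012954335782587034 d cm [-0.01 -0.01  0.01] roll 0.013
[ 0.30174205  0.56132583 -0.03333895]
```

View pics/e.png

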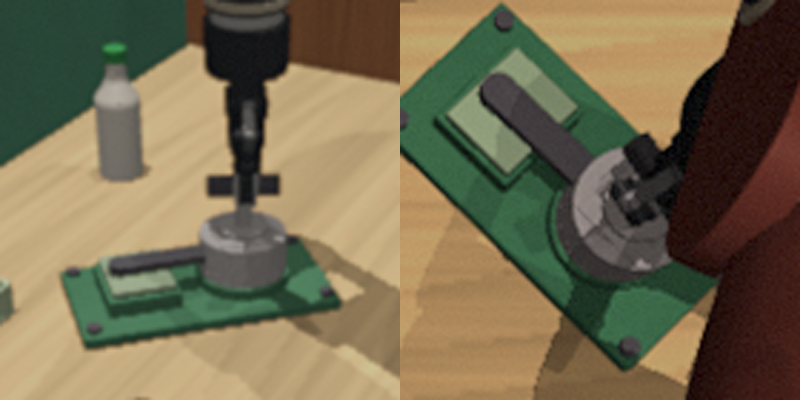

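The finger lies squarely across the slab, from crop (490,90) to the knob at (610,190), and the collar sits on the knob face in the side view. I'll release and retreat straight up.

```bash
python3 -m jog '[{"dx":0,"dy":0,"dz":0,"roll":0,"gripper":-0.3},{"dx":0,"dy":0,"dz":0,"roll":0,"gripper":0.2},{"dx":0,"dy":0,"dz":0,"roll":0,"gripper":0.6},{"dx":0,"dy":0,"dz":0,"roll":0,"gripper":0.6},{"dx":0,"dy":0,"dz":0,"roll":0,"gripper":0.6},{"dx":0,"dy":0,"dz":0,"roll":0,"gripper":0.6},{"dx":0,"dy":0,"dz":0,"roll":0,"gripper":0.6},{"dx":0,"dy":0,"dz":0,"roll":0,"gripper":0.6}]'
python3 -m jog '[{"dx":0,"dy":0,"dz":-0.5,"roll":0,"gripper":0.6},{"dx":0,"dy":0,"dz":-1,"roll":0,"gripper":0.6},{"dx":0,"dy":0,"dz":-2,"roll":0,"gripper":0.6},{"dx":0,"dy":0,"dz":-2,"roll":0,"gripper":0.6},{"dx":0,"dy":0,"dz":-3,"roll":0,"gripper":0.6},{"dx":0,"dy":0,"dz":-3,"roll":0,"gripper":0.6},{"dx":0,"dy":0,"dz":-2,"roll":0,"gripper":0.6},{"dx":0,"dy":0,"dz":0,"roll":0,"gripper":0.6}]'
python3 - <<'E'
from h import *
p,d=ctrl.snapshot("side");q,e=ctrl.snapshot("top")
a=cv2.resize(p[75:305,180:410],(400,400),interpolation=cv2.INTER_CUBIC)
b=cv2.resize(q[90:260,310:480],(400,400),interpolation=cv2.INTER_CUBIC)
cv2.imwrite("pics/f.png",np.hstack([a,b]))
E
```

```text
clock: 14.95
tool_pos: [0.5723, -0.1913, 0.0945]
orientation: [-3.032, -0.823, 0.0]
wrist_force: [1.2, 0.7, 0.1]
width: 0.0684
gripper_force: 0.0
clock: 15.95
tool_pos: [0.5734, -0.1918, 0.2325]
orientation: [3.029, 0.823, 0.006]
wrist_force: [-0.0, 0.1, -0.2]
width: 0.0684
gripper_force: 0.0
```

View pics/f.png

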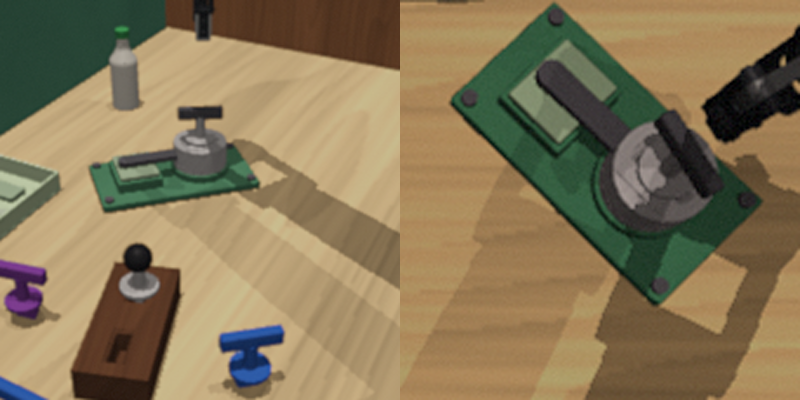

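The key stands upright in the knob at crop (200,130), the finger is over the slab, the ball key is undisturbed in the rack at (138,270), and the gripper is clear. I'll hand in.

```bash
python3 -c "
from h import *
print(ctrl.finish_job())"
```

```text
the job is handed in; nothing more can be done
None
```

I handed the job in at about 16 s: the T-key is fully home and standing released in the knob, the finger is squarely over the slab, and the ball-handled key was not touched; no verdict came back.

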